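Load the drilling jig by pushing

TASK

Load the drilling jig: push the blue plate along the board until it sits flat against both the long fence and the end stop, in their corner. Then swing the red drill guide over it as far as it will go, so that its steel bush stands over the white cross. Only push: do not lift or tip the plate, and leave the other things on the bench and board where they are.

Things in the scene. Friction and masses are not known exactly. Their poses are not given: they have to be found in the camera images.
- jig: drilling jig, fixed: plywood board 260 (its x) x 370 (its y) x 18 mm thick, an aluminium fence along its far edge, an end stop on its left, the red drill guide on a pivot beyond that. Origin: centre of its underside, on the bench; x points to the long fence, away from the robot, y to the end stop. A plate seated against both has its origin at x = +62.5, y = +65 mm.
- corner (a point): inner corner where long fence and end stop meet, on the board's top, at jig x = +110, y = +120, 18 above the bench (mm). The long fence's face runs from here along the jig's -y, the whole width of the board; the stop's face runs along -x for 110. Both rise to 36 above the bench.
- plate: loose blue plastic plate lying flat on the board, 95 (its x) x 110 (its y) x 22 mm thick, about 0.3 to 0.6 kg (up to some 7 N slides it); origin at the centre of its underside. It starts turned by up to 0.45 rad against the jig; seated, its axes lie along the jig's. Wider than the gripper opens.
- plate_mark (a point): centre of the white painted cross (24 mm across) in the middle of the plate's top
- guide (a joint): angle of the drill guide, rad: 0 = swung right out, 2.356 = at its limit, over the seated plate and pointing along the jig's -y. Grows counter-clockwise from above; the guide points from its pivot at 2.356 + this angle from the jig's x towards y (along -x at 0.785). Friction about 0.06 N m: it stays where it is left. Starts at 0.1 to 0.9.
- guide_pivot (a point): on the upright pivot axis of the drill guide, at jig x = +62.5, y = +158, at mid-thickness of the guide (54 above the bench; mm)
- guide_bush (a point): centre of the underside of the 14 mm hole in the guide's steel end, 93 from the pivot axis. The guide is a level red bar 34 wide, 16 thick (46 to 62 above the bench) that ends in a steel square round this hole, 110 from the pivot; it passes 6 above the plate's top. Push it on its side.
- spare_bush: brass drill bush (ring), 32 mm outside diameter, 26 mm high, standing on the near left part of the jig board; origin at the centre of its underside
- oil_can: green can with a paper label, 52 mm diameter, 150 mm high, standing on the bench beside the jig; origin at the centre of its underside
- screw_jar: amber glass jar with a steel cap, 60 mm diameter, 80 mm high, standing on the bench beside the jig; origin at the centre of its underside
- screwdriver: screwdriver with a yellow handle lying on the bench beyond the jig; origin under its middle
- wrench: steel wrench lying on the bench to the right of the jig; origin under its middle
- offcut: small wooden offcut 70 x 45 x 20 mm on the bench left of the jig; origin at the centre of its underside
- chuck_key: steel T-shaped drill chuck key, stem 85 mm long, cross bar 80 mm, lying on the bench right of the jig; origin under the cross bar
Mind the look-alikes: they are no part of the job. Several things have the shape of the plate; the one meant has the colours described above.

How it is judged:
By the outcome, as a careful person would: the job done as asked, in the order asked, and still so for the second after the job is handed in, with the robot touching nothing.
It also fails if it takes over 67 s, if anything falls off the work surface, if the arm or the gripper's body presses on something with over 40 N, if the wrist force passes 120 N, or if a joint passes its speed limit or range.

ROBOT

A 7-joint arm with a two-finger parallel gripper is mounted at the origin on the work surface. World frame = base frame: x ahead of the robot, y to its left, z up, the work surface at z = 0. Lengths are in m, angles in rad, forces in N, time in s.
With the tool pointing down it reaches from about 0.425 to 0.925 m from the base axis. Payload 6.8 kg.
Tool frame: the origin (TCP) lies on the centre line of the jaws, within the pads' length; the fingertips stand 25 mm ahead of it and the grasp point (between the pads) lies 6 mm ahead of it; z points along the fingers, y is the direction in which the jaws open and shut (so a half turn about z gives the same grasp; the last joint's range is limited). The gripper opens to 85 mm and grips with 20 to 120 N. Pads are 22 mm wide; open, the fingers measure 114 mm over their backs; the gripper's body (76 mm by 85 mm) begins 54 mm behind the grasp point. The pads swing forward as they close: fully open they stand 13 mm farther back than shut.
Start: joints at [-0.108, 0.477, 0.022, 1.555, -0.011, 1.109, -0.083], TCP at [0.675, 0, 0.256] pointing down, gripper open.
Joint ranges: [-2.96, 2.96], [-0.34, 2.1], [-1.41, 1.46], [0.24, 2.44], [-1.37, 4.51], [0.17, 1.92], [-2.96, 2.96]. Speed limits (rad/s): [2.39, 2.39, 3.14, 3.14, 3.14, 3.14, 3.14].

INTERFACE

Orientations are given as a unit quaternion [w, x, y, z].
In Python, from station import status, cams, order, models gives the robot as it stands.
- The arm moves only by the tool move_arm, never from a script. Its argument "steps" is one flat list of numbers, 7 for each row, row after row: the gripper's target within -1 to 1 (fully open at 1, half-way at 0, shut at -1), then the shift along the world's x, y, z in cm, then the turn, a rotation vector about the world's x, y, z in degrees. A call has 1 to 8 rows; each row shifts and turns the commanded pose from where the row before left it; what a row does not reach is not made up. A row lasts 1/10 s, in which the tool goes at most 50 mm and 8.59 degrees, less where a joint would pass 70% of its speed; a pose out of reach is approached as far as the arm can. A call with a gripper value outside its range is refused whole. The fingers move at their own pace and stop on an object; "newtons" is the grip in N (left out, the last holds). Time passes only in rows, so rows that do not move let the fingers close. It gives the time, the measured TCP pose, the force and the opening at its end, in the units of the state.
- status.get_obs(): the state, without advancing time (a new reading comes with each control period).
- cams.read_camera(name): name is "scene" or "side" or "wrist"; returns a dict with "pixels" (400x640x3 uint8, red, green, blue), "mtx" (3x3 intrinsics, pixels), "T" (4x4, takes a point from camera to world coordinates); the wrist camera has in their place "T_tool_cam" (4x4, takes a point from camera to tool coordinates, whose origin is the TCP and whose axes are the flange's). Camera axes: x right, y down, z forward; pixel columns grow to the right and rows downward; lengths in m; the calibration is good to about 2 mm. A picture is of the moment at which its call begins: read the wrist's pose just before it. There is no depth.
- order.hand_in(): hands the job in, once; it reports no verdict.
Trained networks look in the newest picture that a camera, given by its name, has taken for a name from the list of things; names that differ only in an ending like _2 or _b are one class to them, and where a whole thing is asked for, a point or a joint stands for the part that bears it (a point fixed in the world has none). Each returns a list of dicts, best first, with "score" (0 to 1); they miss things now and then, are a little off and sometimes report something else, mostly with a low value. They report only what shows in the picture. A call takes as long as a camera call. They do not tell look-alikes from the thing itself.
- models.silhouettes(camera, query): "region" (400x640 bool, what is visible of it) and "box" ([centre column, centre row, width, height] in pixels, round what is visible of it).
- models.place_of(camera, query): "position" ([row, column] in pixels: a listed point, or the origin of a listed thing).
The state is a dict: "t": time; "q": joint angles; "joint_vel": joint speeds; "joint_torque": joint torques, N m; "eef_pos": TCP position; "tool_rot": TCP orientation; "contact_force": force on the tool from outside, world axes, zero at the start; "torque": the same for the moment, N m; "gripper_width": opening from 0.0 (shut) to 1.0 (fully open).
Only numpy, scipy, OpenCV 4.12 (cv2) and the standard library are available. Lean on these libraries where they do the work, as an engineer would, in place of code of your own. Each camera call takes 0.05 s, during which the arm holds its last target.

## Working session

There is one attempt and no reset: what is moved stays moved. The work goes in short steps, Python scripts to look and compute and a tool call to move; the robot and the scene stay as the last step left them, time stands still between calls to the robot, and variables do not carry over. Pictures are saved under pics/ and viewed, and the job is handed in when it is done.

Besides the shell and the picture viewer there is one more tool, called after ">>>" as a command line: name --argument value ..., lists and objects as JSON in quotes. move_arm: Moves the arm, as the interface text tells. Its arguments: {"type":"object","properties":{"steps":{"type":"array"},"newtons":{"type":"number"}},"required":["steps"]}

```bash
mkdir -p pics; ls; cat > h.py <<'E'
import numpy as np, cv2
from station import status, cams, order, models
def ray(c,px):
    T=c['T'];d=np.linalg.inv(c['mtx'])@np.array([px[0],px[1],1.]);return T[:3,3],T[:3,:3]@d
def onz(c,px,z):
    o,d=ray(c,px);return o+d*(z-o[2])/d[2]
def proj(c,p):
    T=np.linalg.inv(c['T']);q=T[:3,:3]@np.array(p)+T[:3,3];u=c['mtx']@q;return u[:2]/u[2]
def save(c,n): cv2.imwrite('pics/'+n+'.png',cv2.cvtColor(c['pixels'],cv2.COLOR_RGB2BGR))
E
python3 - <<'E'
from h import *
for n in ['scene','side']:
    c=cams.read_camera(n);save(c,n+'0');print(n,c['T'].round(3).tolist())
    for q,z in [('plate',.018),('plate_mark',.04),('guide_pivot',.054),('guide_bush',.046),('jig',0),('corner',.018),('spare_bush',.018),('oil_can',0),('screw_jar',0)]:
        for r in models.place_of(n,q)[:2]:
            p=r['position'];print(q,round(r['score'],2),np.round(p,1),onz(c,(p[1],p[0]),z).round(4))
E
```

```text
pics
scene [[0.719, 0.513, -0.469, 1.031], [0.695, -0.539, 0.475, -0.554], [-0.009, -0.668, -0.744, 0.924], [0.0, 0.0, 0.0, 1.0]]
plate 0.97 [217.3 224.1] [ 0.3003 -0.2     0.018 ]
plate 0.95 [193.4 445. ] [0.7114 0.3223 0.018 ]
plate_mark 0.93 [345.6 216.5] [ 0.6056 -0.4485  0.04  ]
plate_mark 0.92 [129.1 321.4] [0.2412 0.2711 0.04  ]
guide_pivot 0.62 [300.2 267.1] [ 0.6093 -0.3006  0.054 ]
guide_pivot 0.55 [189.8 386.1] [0.5908 0.1809 0.054 ]
guide_bush 0.71 [177.  362.8] [0.5017 0.1819 0.046 ]
guide_bush 0.58 [260.4 241.1] [ 0.4713 -0.2695  0.046 ]
jig 0.6 [226.2 340.9] [ 0.5585  0.0203 -0.    ]
corner 0.63 [209.2 394.8] [0.6396 0.166  0.018 ]
spare_bush 0.64 [178.5 337.7] [0.4318 0.1457 0.018 ]
oil_can 0.63 [254.9 399.2] [0.7404 0.0552 0.    ]
oil_can 0.42 [155.  394.2] [0.4828 0.3759 0.    ]
screw_jar 0.88 [299.7 265.7] [ 0.5796 -0.2864  0.    ]
side [[-0.956, -0.2, 0.216, 0.247], [-0.294, 0.669, -0.683, 0.734], [-0.008, -0.716, -0.698, 0.794], [0.0, 0.0, 0.0, 1.0]]
plate 0.95 [187.  397.2] [ 0.2775 -0.1639  0.018 ]
plate 0.88 [126.5 320.5] [ 0.5974 -0.4164  0.018 ]
plate_mark 0.84 [321.4 386.5] [0.2329 0.2998 0.04  ]
plate_mark 0.83 [197.  294.8] [ 0.5523 -0.0114  0.04  ]
guide_pivot 0.94 [241.1 253.8] [0.5915 0.1854 0.054 ]
guide_bush 0.64 [252.2 285.7] [0.5044 0.1898 0.046 ]
jig 0.97 [214.1 295.7] [0.5417 0.0166 0.    ]
corner 0.9 [239.5 240.7] [0.644  0.1637 0.018 ]
spare_bush 0.59 [255.4 319. ] [0.4288 0.1546 0.018 ]
oil_can 0.68 [333.5 264. ] [0.4861 0.384  0.    ]
oil_can 0.55 [241.5 254.7] [0.6137 0.146  0.    ]
screw_jar 0.86 [153.5 314.1] [ 0.5781 -0.2761  0.    ]
screw_jar 0.58 [212.3 294. ] [ 0.5489  0.0111 -0.    ]
```

View pics/scene0.png

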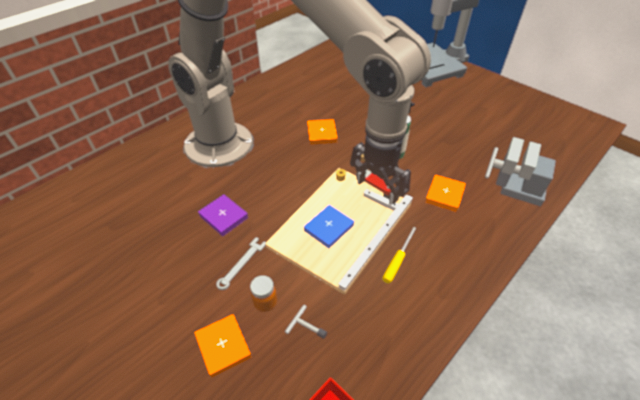

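View pics/side0.png

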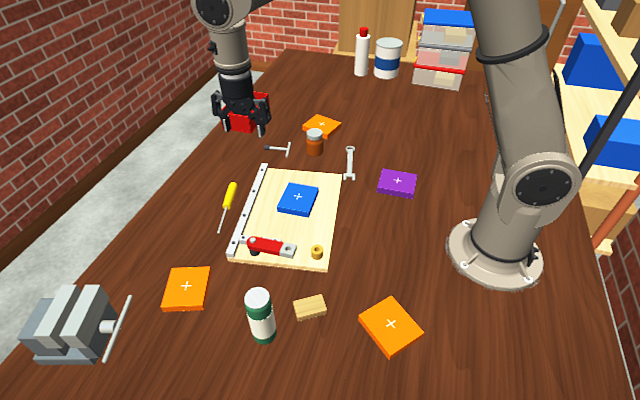

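The blue plate (side px ~297,197) sits mid-board. The guide (px 250–295, 245) points towards the robot, with the brass ring near its end at (317,252). Next I'll fit poses.

```bash
python3 - <<'E'
from h import *
for n,(x0,y0,x1,y1) in {'side':(215,155,355,275),'scene':(255,160,420,300)}.items():
    c=cams.read_camera(n);im=c['pixels'][y0:y1,x0:x1]
    b=cv2.resize(im,None,fx=4.5,fy=4.5,interpolation=cv2.INTER_CUBIC) 
    cv2.imwrite(f'pics/{n}z.png',b[:,:,::-1])
    hsv=cv2.cvtColor(c['pixels'],cv2.COLOR_RGB2HSV)
    m=cv2.inRange(hsv,(100,120,60),(125,255,255))
    mm=np.zeros_like(m);mm[y0:y1,x0:x1]=m[y0:y1,x0:x1]
    ys,xs=np.nonzero(mm);print(n,len(xs), hsv[ys,xs,2].min(),np.percentile(hsv[ys,xs,2],[5,25,50,75,95]))
    r=models.silhouettes(n,'jig');print([(q['score'],np.round(q['box'],1)) for q in r])
E
```

```text
side 991 62 [185. 247. 247. 248. 251.]
[(0.72, array([287.3, 218.8, 114.2, 113.6]))]
scene 988 145 [204. 241. 241. 241. 242.]
[(0.93, array([339.8, 233.9, 151.4, 123.5]))]
```

View pics/sidez.png

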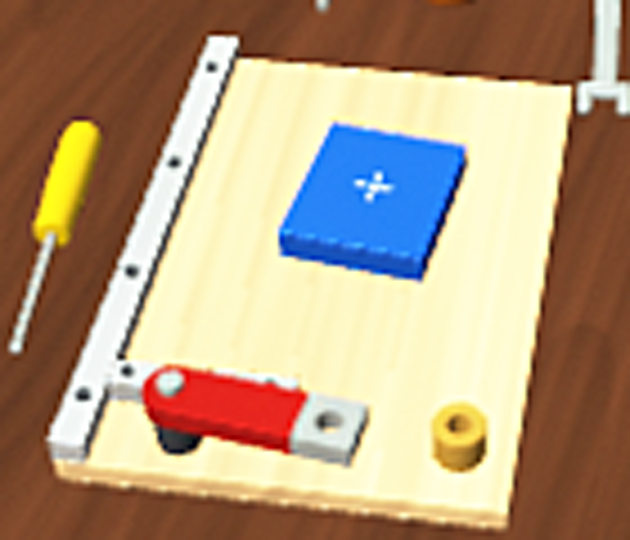

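View pics/scenez.png

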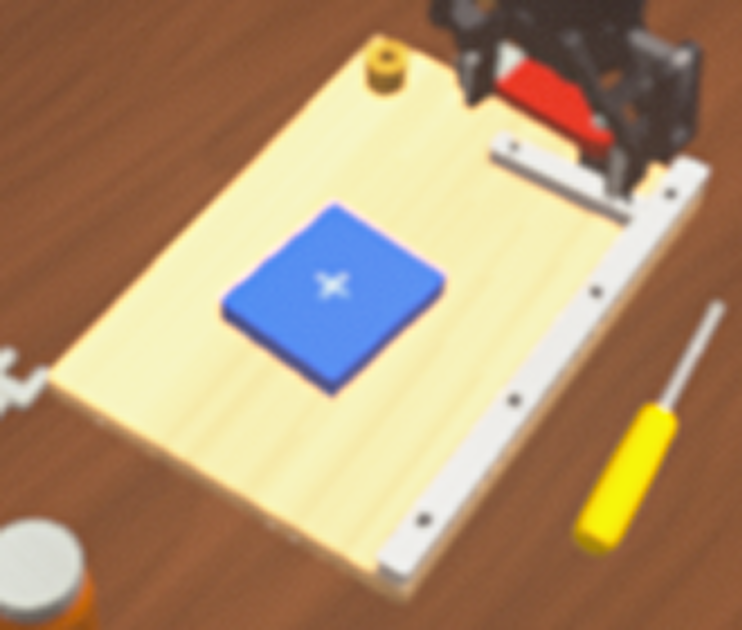

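```bash
python3 - <<'E'
from h import *
from scipy.optimize import least_squares
C={n:cams.read_camera(n) for n in ['side','scene']}
off={'side':(215,155),'scene':(255,160)}
def px(n,u): return np.array(u)/4.5+np.array(off[n])-0.39
jig=[('side',(572,87),(-.13,-.185,.018)),('side',(508,516),(-.13,.185,.018)),('scene',(378,37),(-.13,.185,.018)),('scene',(48,375),(-.13,-.185,.018)),
('side',(107,374),(.11,.12,.036)),('side',(172,381),(.0625,.158,.062)),]
pl=[[('side',(335,124)),('scene',(332,384))],[('side',(466,146)),('scene',(222,300))],[('side',(421,262)),('scene',(335,203))],[('side',(280,237)),('scene',(445,280))]]
def W(x,p):
    c,s=np.cos(x[2]),np.sin(x[2]);return np.array([x[0]+c*p[0]-s*p[1],x[1]+s*p[0]+c*p[1],p[2]])
f=lambda x:np.concatenate([proj(C[n],W(x,p))-px(n,u) for n,u,p in jig])
r=least_squares(f,[.54,.016,0],loss='soft_l1');print('jig',r.x,f(r.x).round(1));J=r.x
for n,u,p in jig: print(onz(C[n],px(n,u),p[2]).round(4),W(J,p).round(4))
loc=[(.0475,-.055),(-.0475,-.055),(-.0475,.055),(.0475,.055)]
g=lambda x:np.concatenate([proj(C[n],W(x,(*l,.04)))-px(n,u) for l,k in zip(loc,pl) for n,u in k])
r=least_squares(g,[.55,-.01,0]);print('plate',r.x,g(r.x).round(1));P=r.x
print('rel turn',P[2]-J[2])
for n,u in [('side',(374,186)),('scene',(333,286))]: print('mark',onz(C[n],px(n,u),.04))
c=C['side'];print('pivot',W(J,(.0625,.158,.054)),'bush top',onz(c,px('side',(331,421)),.062),'guide end corners',[onz(c,px('side',u),.062).round(4) for u in [(368,403),(350,457)]])
print('spare',onz(c,px('side',(460,425)),.044))
print('seated',W(J,(.0625,.065,.018)),'corner',W(J,(.11,.12,.018)))
print(status.get_obs())
E
```

```text
jig [0.55490666 0.02635555 0.15993405] [-0.3 -0.3 -0.2 -0.6 -0.  -1.2  0.2 -0.4  1.4 -3.1 -0.5  1.8]
[ 0.4546 -0.1759  0.018 ] [ 0.456 -0.177  0.018]
[0.3961 0.1899 0.018 ] [0.3971 0.1883 0.018 ]
[0.401  0.1842 0.018 ] [0.3971 0.1883 0.018 ]
[ 0.4566 -0.1782  0.018 ] [ 0.456 -0.177  0.018]
[0.6432 0.1731 0.036 ] [0.6444 0.1623 0.036 ]
[0.5925 0.1866 0.062 ] [0.5914 0.1923 0.062 ]
plate [ 0.54630214 -0.01905481  0.03088363] [-1.  -1.3  0.1 -1.   0.3 -0.8 -1.1 -0.9 -0.1 -1.1 -0.2 -1.3 -1.1 -1.7
  0.9 -1.6]
rel turn -0.12905042333857858
mark [ 0.54569799 -0.01802303  0.04      ]
mark [ 0.54690771 -0.02015228  0.04      ]
pivot [0.59144703 0.19229244 0.054     ] bush top [0.49754129 0.18787358 0.062     ] guide end corners [array([0.4824, 0.1701, 0.062 ]), array([0.4792, 0.2081, 0.062 ])]
spare [0.43378179 0.15645222 0.044     ]
seated [0.60625757 0.10047933 0.018     ] corner [0.64439244 0.16234193 0.018     ]
{'t': 1.3, 'q': array([-0.1080858 ,  0.47699235,  0.02239572,  1.55540719, -0.01149112,
        1.10927789, -0.0830664 ]), 'joint_vel': array([-0.00080589, -0.00034537,  0.00020903, -0.00072378, -0.00072374,
        0.00015348,  0.00143504]), 'joint_torque': array([ 1.22665377e-03, -5.96315217e+01,  1.60687488e+00, -2.81536388e+01,
        1.24208280e-02,  1.76058689e-03, -2.94160941e-05]), 'eef_pos': array([ 6.75019267e-01, -2.79662055e-06,  2.56309922e-01]), 'tool_rot': array([1.12220070e-05, 7.07104672e-01, 7.07108890e-01, 1.91916521e-05]), 'contact_force': array([ 0.04298182, -0.43698012, -0.89971449]), 'torque': array([-0.02526162,  0.00955075,  0.02345555]), 'gripper_width': 0.997906328491477}
```

>>> move_arm --steps '[0,-2.2,-0.3,-1.2,0,0,-8.1,0,-2.2,-0.3,-1.2,0,0,-8.1,0,-2.2,-0.3,-1.2,0,0,-8.1,0,-2.2,-0.3,-1.2,0,0,-8.1,0,-2.2,-0.3,-1.2,0,0,-8.1,0,-2.2,-0.3,-1.2,0,0,-8.1,0,-2.2,-0.3,-1.2,0,0,-8.1,0,-2.2,-0.3,-1.2,0,0,-8.1]'

```text
t: 2.1
eef_pos: [0.4983, -0.0241, 0.1601]
tool_rot: [0.0, 0.977, 0.215, 0.0]
contact_force: [-0.2, 0.2, -0.3]
gripper_width: 0.499
```

>>> move_arm --steps '[0,-1.8,-0.4,0,0,0,-8,0,-1.8,-0.4,0,0,0,-8,0,0,0,-3,0,0,0,0,0,0,-3,0,0,0,0,0,0,-2,0,0,0,0,0,0,0,0,0,0]'

```text
t: 2.7
eef_pos: [0.4615, -0.032, 0.0785]
tool_rot: [0.0, 0.997, 0.08, -0.002]
contact_force: [0.1, -0.0, 1.3]
gripper_width: 0.501
```

```bash
python3 - <<'E'
from h import *
for n in ['scene','side']:
    c=cams.read_camera(n);save(c,n+'1')
    x0,y0=(215,120) if n=='side' else (240,130)
    cv2.imwrite(f'pics/{n}1z.png',cv2.resize(c['pixels'][y0:y0+145,x0:x0+190],None,fx=4,fy=4,interpolation=2)[:,:,::-1])
o=status.get_obs();print(o['eef_pos'],o['tool_rot'],o['contact_force'],o['gripper_width'])
E
```

```text
[ 0.46320799 -0.03210349  0.08063042] [ 5.92685458e-05  9.96786901e-01  8.00990439e-02 -1.13055650e-04] [0.50104242 0.13608843 0.43483173] 0.4998896909497983
```

View pics/scene1z.png

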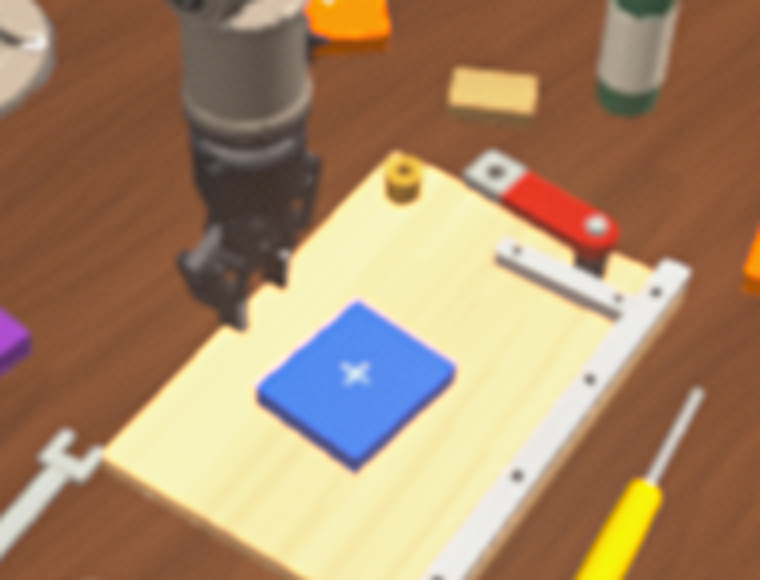

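View pics/side1z.png

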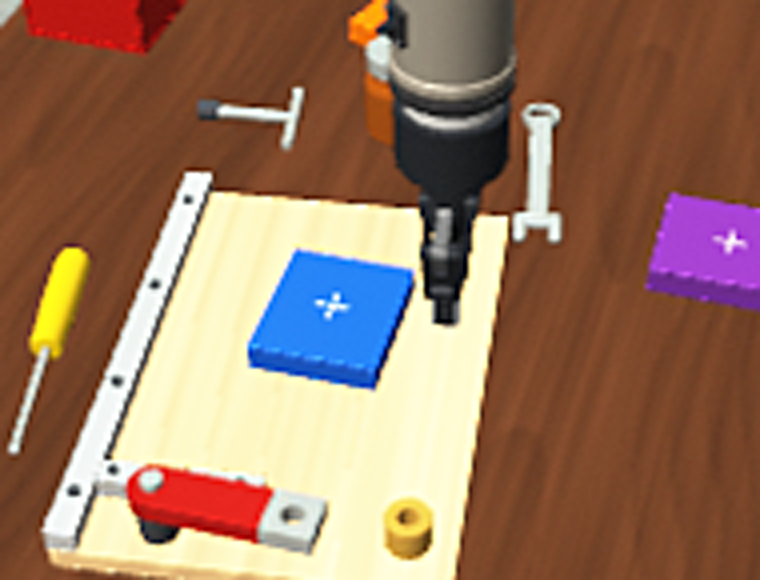

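>>> move_arm --steps '[0,0,0,-2,0,0,0,0,0,0,-1.2,0,0,0,0,0,0,0,0,0,0,0,0.99,0.16,0,0,0,0,0,0.99,0.16,0,0,0,0,0,0.99,0.16,0,0,0,0,0,0.99,0.16,0,0,0,0,0,0.99,0.16,0,0,0,0]'

```text
t: 3.6
eef_pos: [0.5117, -0.0246, 0.0484]
tool_rot: [0.0, 0.997, 0.08, -0.002]
contact_force: [-7.0, -0.8, 6.8]
gripper_width: 0.499
```

>>> move_arm --steps '[0,0.99,0.16,0,0,0,0,0,0.99,0.16,0,0,0,0,0,0.59,0.1,0,0,0,0,0,0.39,0.06,0,0,0,0,0,0,0,0,0,0,0]'

```text
t: 4.1
eef_pos: [0.5426, -0.019, 0.0483]
tool_rot: [0.0, 0.997, 0.08, 0.0]
contact_force: [-1.2, -0.2, -0.1]
gripper_width: 0.499
```

```bash
cat > look.py <<'E'
from h import *
import sys
k=sys.argv[1]
for n in ['scene','side']:
    c=cams.read_camera(n)
    x0,y0=(215,140) if n=='side' else (245,150)
    cv2.imwrite(f'pics/{n}{k}.png',cv2.resize(c['pixels'][y0:y0+145,x0:x0+190],None,fx=4,fy=4,interpolation=2)[:,:,::-1])
o=status.get_obs();print(o['t'],o['eef_pos'].round(4),o['tool_rot'].round(3),o['contact_force'].round(2))
J=[.5549,.0264,.160];d=o['eef_pos'][:2]-J[:2];print('tool in jig',np.cos(J[2])*d[0]+np.sin(J[2])*d[1],-np.sin(J[2])*d[0]+np.cos(J[2])*d[1])
E
python3 look.py 2
```

```text
4.2 [ 0.5426 -0.019   0.0484] [0.    0.997 0.08  0.   ] [-0.95 -0.16 -1.44]
tool in jig -0.01941714714500402 -0.04285760503357071
```

View pics/scene2.png

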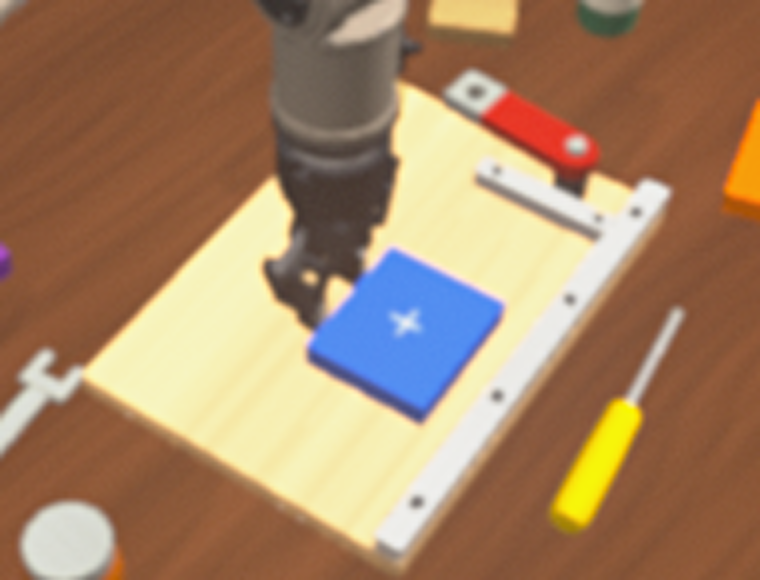

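View pics/side2.png

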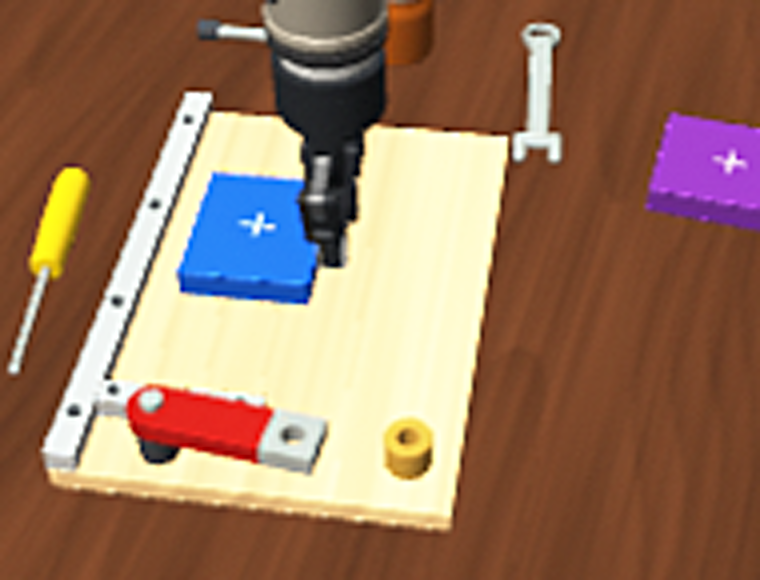

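>>> move_arm --steps '[0,0.59,0.1,0,0,0,0,0,0.59,0.1,0,0,0,0,0,0.59,0.1,0,0,0,0,0,0.2,0.03,0,0,0,0,0,0.2,0.03,0,0,0,0]'

```text
t: 4.7
eef_pos: [0.5628, -0.0157, 0.0482]
tool_rot: [-0.0, 0.997, 0.08, -0.001]
contact_force: [-9.0, -1.9, 6.9]
gripper_width: 0.501
```

>>> move_arm --steps '[0,0.1,0.02,0,0,0,0,0,0,0,0,0,0,0]'

```text
t: 4.9
eef_pos: [0.5639, -0.0156, 0.0482]
tool_rot: [-0.0, 0.997, 0.08, -0.001]
contact_force: [-4.1, -1.5, 2.9]
gripper_width: 0.501
```

```bash
python3 look.py 3
```

```text
5.0 [ 0.5639 -0.0156  0.0482] [-0.     0.997  0.08  -0.001] [-6.23 -1.31  2.98]
tool in jig 0.002185233067789281 -0.04286201243890484
```

View pics/scene3.png

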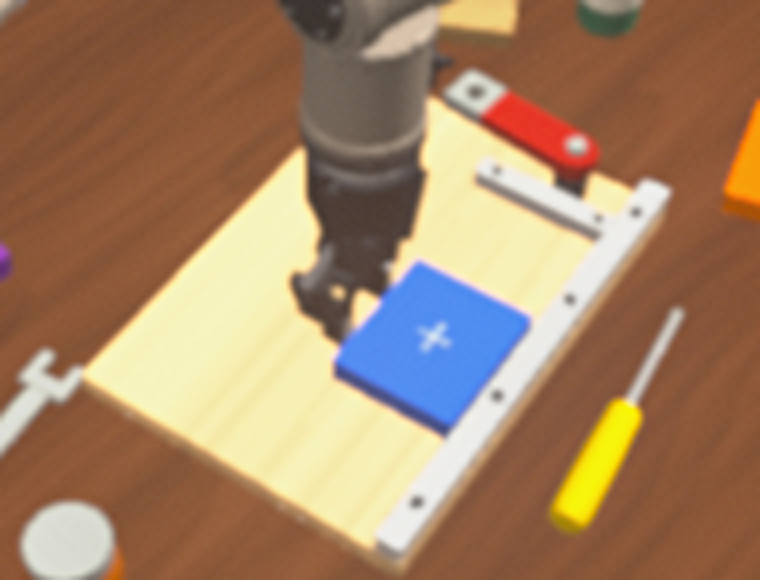

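View pics/side3.png

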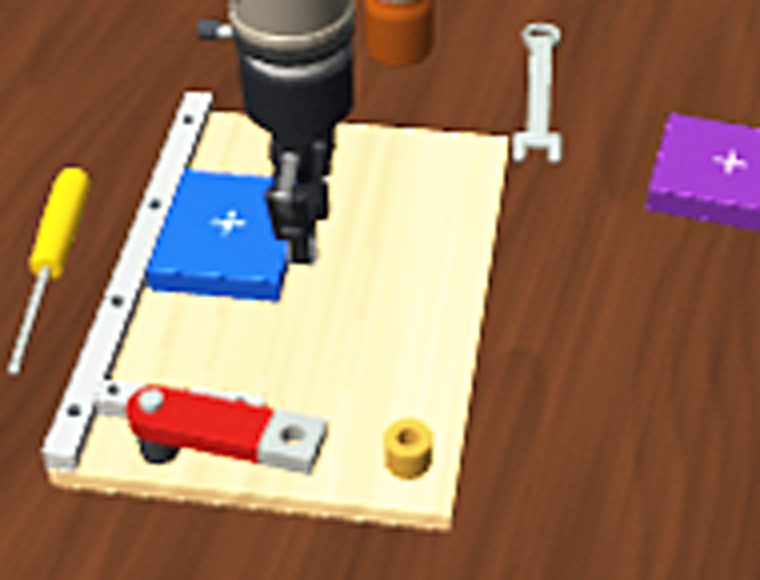

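>>> move_arm --steps '[0,0.15,0.02,0,0,0,0,0,0,0,0,0,0,0]'

```text
t: 5.2
eef_pos: [0.5656, -0.0153, 0.0482]
tool_rot: [-0.0, 0.997, 0.08, -0.001]
contact_force: [-4.7, -0.6, 0.9]
gripper_width: 0.504
```

>>> move_arm --steps '[0,0.15,0.02,0,0,0,0,0,0,0,0,0,0,0]'

```text
t: 5.4
eef_pos: [0.5659, -0.0153, 0.0481]
tool_rot: [-0.0, 0.997, 0.08, -0.002]
contact_force: [-8.8, -0.7, 7.3]
gripper_width: 0.505
```

>>> move_arm --steps '[0,-0.95,-0.16,0,0,0,0,0,-3,-0.48,0,0,0,0,0,0,0,4,0,0,0,0,0,0,4,0,0,0,0,0.89,-0.66,0,0,0,8.2,0,0.89,-0.66,0,0,0,8.2,0,0.89,-0.66,0,0,0,8.2,0,0.89,-0.66,0,0,0,8.2]'

```text
t: 6.2
eef_pos: [0.5654, -0.0479, 0.129]
tool_rot: [0.001, 0.932, 0.361, 0.002]
contact_force: [-0.4, 0.4, -0.5]
gripper_width: 0.499
```

>>> move_arm --steps '[0,0.89,-0.66,0,0,0,8.2,0,0.89,-0.66,0,0,0,8.2,0,0.89,-0.66,0,0,0,8.2,0,0.89,-0.66,0,0,0,8.2,0,0.89,-0.66,0,0,0,8.2,0,0.89,-0.66,0,0,0,8.2,0,0.89,-0.66,0,0,0,8.2,0,0,0,-3,0,0,0]'

```text
t: 7.0
eef_pos: [0.6316, -0.0958, 0.1023]
tool_rot: [0.005, 0.646, 0.763, 0.004]
contact_force: [0.7, 0.1, -0.1]
gripper_width: 0.501
```

```bash
python3 look.py 4
```

```text
7.1 [ 0.6247 -0.0941  0.0956] [-0.002  0.647  0.762 -0.001] [-1.79  0.76 -0.11]
tool in jig 0.049706125299835924 -0.13011009181859917
```

View pics/scene4.png

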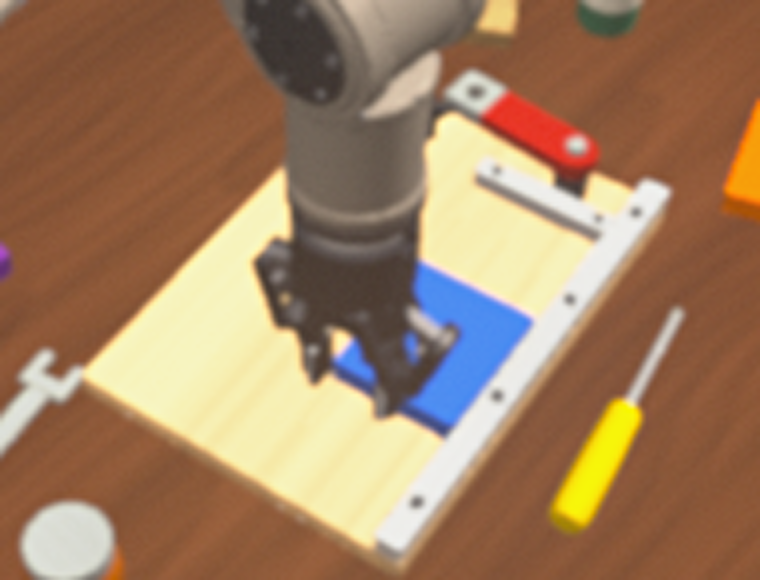

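View pics/side4.png

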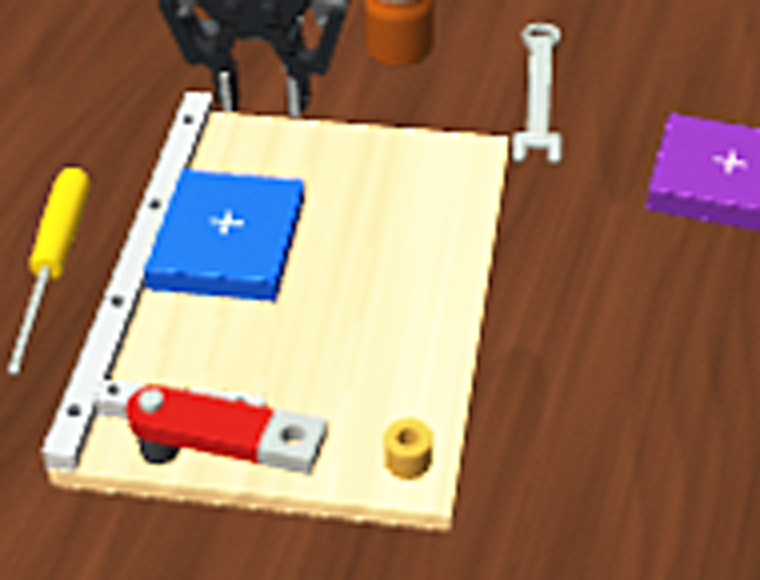

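>>> move_arm --steps '[0,0,0,-2.5,0,0,0,0,0,0,-2.5,0,0,0,0,0,0,0,0,0,0,0,-0.16,0.99,0,0,0,0,0,-0.16,0.99,0,0,0,0,0,-0.16,0.99,0,0,0,0,0,-0.16,0.99,0,0,0,0]'

```text
t: 7.8
eef_pos: [0.621, -0.0549, 0.0501]
tool_rot: [0.002, 0.647, 0.762, 0.0]
contact_force: [1.0, -6.0, 2.6]
gripper_width: 0.496
```

>>> move_arm --steps '[0,-0.16,0.99,0,0,0,0,0,-0.16,0.99,0,0,0,0,0,-0.16,0.99,0,0,0,0,0,-0.16,0.99,0,0,0,0,0,0,0,0,0,0,0]'

```text
t: 8.3
eef_pos: [0.6143, -0.0134, 0.0497]
tool_rot: [0.001, 0.646, 0.763, 0.001]
contact_force: [0.7, -0.2, -0.1]
gripper_width: 0.499
```

```bash
python3 look.py 5
```

```text
8.4 [ 0.6135 -0.0137  0.0489] [-0.     0.646  0.763  0.   ] [ 0.11 -0.3  -0.3 ]
tool in jig 0.051426934493434696 -0.04893711464686743
```

View pics/scene5.png

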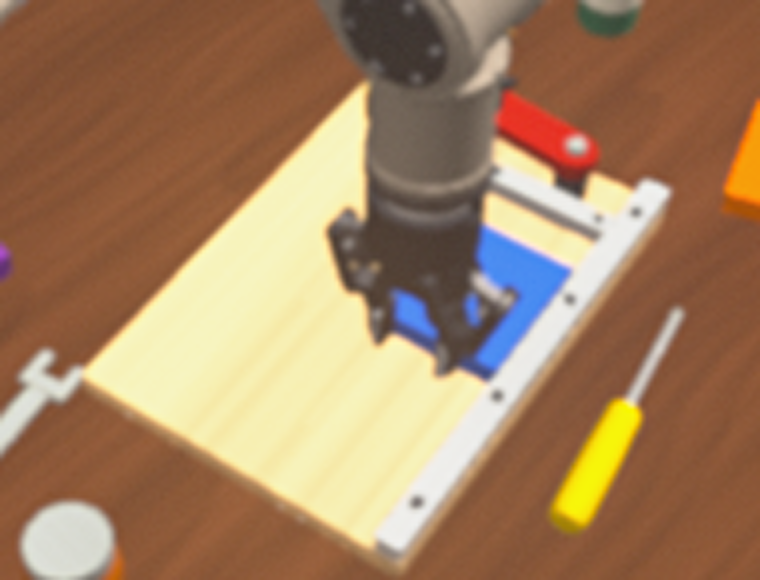

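View pics/side5.png

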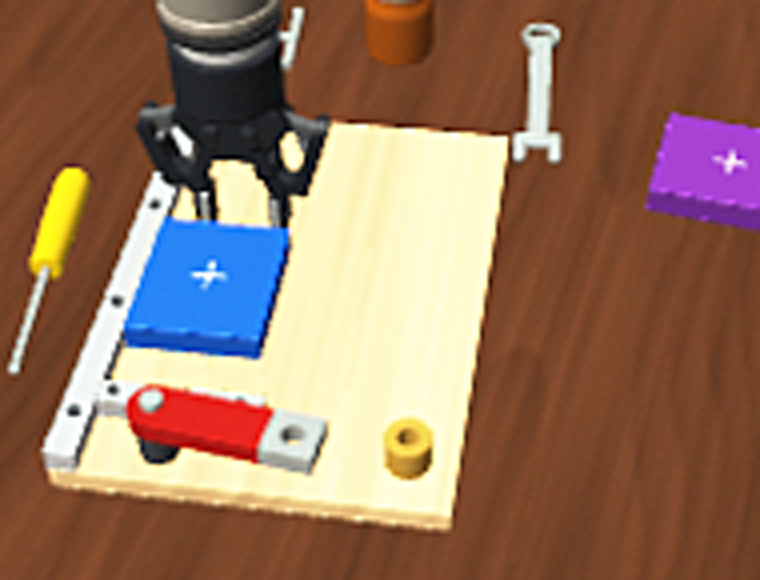

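>>> move_arm --steps '[0,-0.16,0.99,0,0,0,0,0,-0.16,0.99,0,0,0,0,0,-0.16,0.99,0,0,0,0,0,-0.1,0.59,0,0,0,0,0,-0.05,0.3,0,0,0,0,0,-0.05,0.3,0,0,0,0,0,0,0,0,0,0,0]'

```text
t: 9.1
eef_pos: [0.607, 0.026, 0.0486]
tool_rot: [0.001, 0.647, 0.762, -0.0]
contact_force: [0.2, -4.2, 2.3]
gripper_width: 0.5
```

>>> move_arm --steps '[0,-0.05,0.3,0,0,0,0,0,0,0,0,0,0,0]'

```text
t: 9.3
eef_pos: [0.6065, 0.0289, 0.0486]
tool_rot: [0.001, 0.647, 0.762, -0.0]
contact_force: [0.9, -4.8, 4.2]
gripper_width: 0.495
```

>>> move_arm --steps '[0,-0.03,0.2,0,0,0,0,0,0,0,0,0,0,0]'

```text
t: 9.5
eef_pos: [0.6062, 0.0304, 0.0486]
tool_rot: [0.001, 0.647, 0.762, -0.0]
contact_force: [1.1, -6.2, 4.5]
gripper_width: 0.502
```

```bash
python3 look.py 6
```

```text
9.6 [0.6062 0.0304 0.0486] [ 0.001  0.647  0.762 -0.   ] [-0.49 -5.1   4.33]
tool in jig 0.051308435943034754 -0.00419845422790021
```

View pics/side6.png

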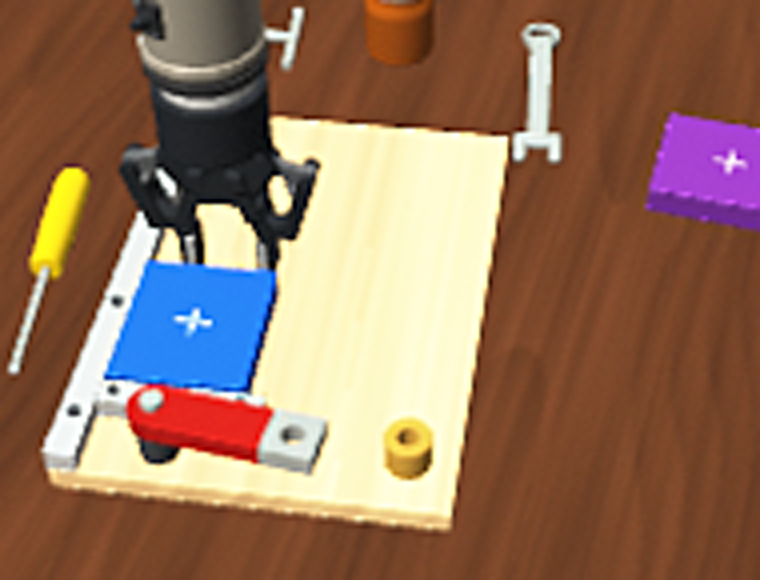

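Close to the stop. I'll press on in small steps until the motion halts.

>>> move_arm --steps '[0,-0.03,0.2,0,0,0,0,0,0,0,0,0,0,0]'

```text
t: 9.8
eef_pos: [0.6061, 0.0306, 0.0486]
tool_rot: [0.001, 0.648, 0.762, -0.001]
contact_force: [1.6, -9.3, 4.9]
gripper_width: 0.5
```

>>> move_arm --steps '[0,-0.03,0.2,0,0,0,0,0,0,0,0,0,0,0]'

```text
t: 10.0
eef_pos: [0.6058, 0.0307, 0.0487]
tool_rot: [0.002, 0.648, 0.761, -0.002]
contact_force: [1.3, -13.6, 5.1]
gripper_width: 0.5
```

>>> move_arm --steps '[0,-0.03,0.2,0,0,0,0,0,0,0,0,0,0,0]'

```text
t: 10.2
eef_pos: [0.6055, 0.0308, 0.0487]
tool_rot: [0.002, 0.649, 0.761, -0.002]
contact_force: [1.0, -16.6, 6.7]
gripper_width: 0.501
```

>>> move_arm --steps '[0,0.1,-0.6,0,0,0,0,0,0.48,-2.96,0,0,0,0,0,0,0,4,0,0,0,0,0,0,4,0,0,0,0,-0.86,0.73,0,0,0,-8.2,0,-0.86,0.73,0,0,0,-8.2,0,-0.86,0.73,0,0,0,-8.2,0,-0.86,0.73,0,0,0,-8.2]'

```text
t: 11.0
eef_pos: [0.5753, 0.0333, 0.1279]
tool_rot: [-0.001, 0.837, 0.547, -0.0]
contact_force: [-0.4, 0.3, -0.3]
gripper_width: 0.502
```

>>> move_arm --steps '[0,-0.86,0.73,0,0,0,-8.2,0,-0.86,0.73,0,0,0,-8.2,0,-0.86,0.73,0,0,0,-8.2,0,-0.86,0.73,0,0,0,-8.2,0,-0.86,0.73,0,0,0,-8.2,0,-0.86,0.73,0,0,0,-8.2,0,-0.86,0.73,0,0,0,-8.2,0,0,0,0,0,0,0]'

```text
t: 11.8
eef_pos: [0.5143, 0.0849, 0.1277]
tool_rot: [-0.001, 0.997, 0.081, -0.001]
contact_force: [-0.3, 0.9, -0.3]
gripper_width: 0.497
```

```bash
python3 look.py 7
```

```text
11.9 [0.5159 0.0834 0.1281] [-0.     0.997  0.083 -0.   ] [ 0.52 -0.3   0.13]
tool in jig -0.029427890185189924 0.06245382675137812
```

View pics/side7.png

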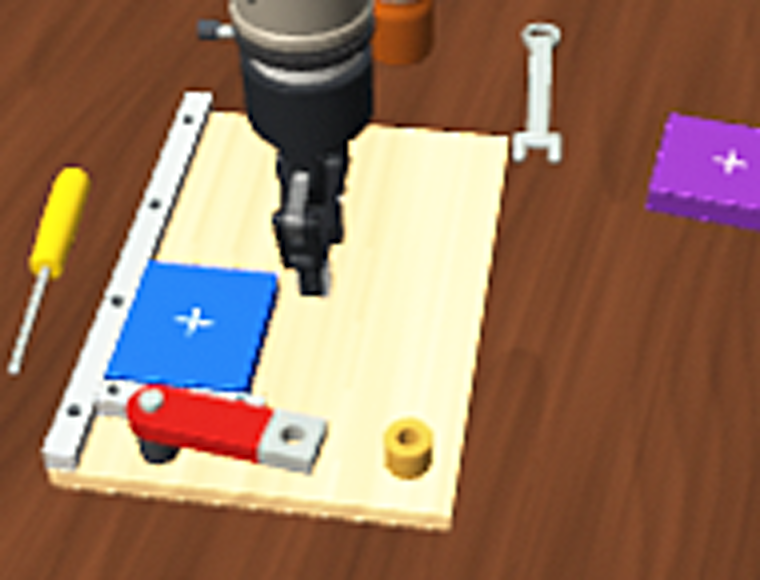

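View pics/scene7.png

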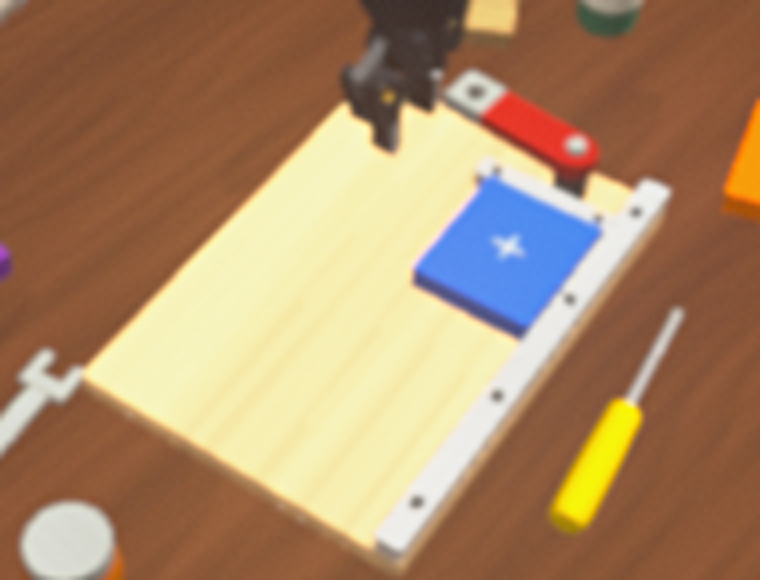

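>>> move_arm --steps '[0,0,0,-4,0,0,0,0,0,0,-4,0,0,0,0,0,0,0,0,0,0,0,0.99,0.16,0,0,0,0,0,0.99,0.16,0,0,0,0,0,0.59,0.1,0,0,0,0,0,0.3,0.05,0,0,0,0,0,0,0,0,0,0,0]'

```text
t: 12.7
eef_pos: [0.5459, 0.0875, 0.0492]
tool_rot: [-0.0, 0.997, 0.08, 0.001]
contact_force: [0.1, -0.4, -0.6]
gripper_width: 0.502
```

>>> move_arm --steps '[0,0.3,0.05,0,0,0,0,0,0,0,0,0,0,0]'

```text
t: 12.9
eef_pos: [0.548, 0.0878, 0.0485]
tool_rot: [-0.0, 0.997, 0.08, 0.0]
contact_force: [-0.3, 0.3, 0.7]
gripper_width: 0.501
```

>>> move_arm --steps '[0,0.2,0.03,0,0,0,0,0,0,0,0,0,0,0]'

```text
t: 13.1
eef_pos: [0.5488, 0.0878, 0.0481]
tool_rot: [0.0, 0.997, 0.08, -0.001]
contact_force: [-3.2, -0.5, 1.9]
gripper_width: 0.502
```

>>> move_arm --steps '[0,0.2,0.03,0,0,0,0,0,0,0,0,0,0,0]'

```text
t: 13.3
eef_pos: [0.549, 0.0876, 0.0477]
tool_rot: [0.0, 0.997, 0.08, -0.003]
contact_force: [-7.6, -1.7, 5.9]
gripper_width: 0.495
```

>>> move_arm --steps '[0,0.2,0.03,0,0,0,0,0,0.1,0.02,0,0,0,0,0,0,0,0,0,0,0]'

```text
t: 13.6
eef_pos: [0.55, 0.0875, 0.0474]
tool_rot: [0.0, 0.997, 0.08, -0.005]
contact_force: [-12.8, -2.6, 10.7]
gripper_width: 0.503
```

>>> move_arm --steps '[0,-0.6,-0.1,0,0,0,0,0,-1.97,-0.32,0,0,0,0,0,-1,-0.16,3,0,0,0,-1,0,0,4,0,0,0,-1,0,0,3,0,0,0,-1,0,0,0,0,0,0]'

```text
t: 14.2
eef_pos: [0.5224, 0.0837, 0.1525]
tool_rot: [-0.001, 0.997, 0.08, 0.005]
contact_force: [0.8, -0.2, 0.4]
gripper_width: 0.006
```

```bash
python3 look.py 8; python3 - <<'E'
from h import *
J=[.5549,.0264,.160]
c=cams.read_camera('side')
for q,z in [('guide_bush',.046),('guide_pivot',.054),('plate_mark',.04),('spare_bush',.018)]:
    for r in models.place_of('side',q)[:4]:
        p=r['position'];w=onz(c,(p[1],p[0]),z);d=w[:2]-J[:2];cs,s=np.cos(.16),np.sin(.16)
        print(q,round(r['score'],2),np.round(p,1),w.round(4),'jig',np.round([cs*d[0]+s*d[1],-s*d[0]+cs*d[1]],4))
E
```

```text
14.3 [0.5198 0.0834 0.1489] [-0.     0.997  0.08   0.001] [-0.17  0.16  0.18]
tool in jig -0.025575637812725066 0.061833701136153364
guide_bush 0.93 [251.3 288.1] [0.4997 0.1854 0.046 ] jig [-0.0292  0.1657]
guide_pivot 0.64 [240.9 250. ] [0.601  0.1876 0.054 ] jig [0.0712 0.1518]
guide_pivot 0.57 [218.4 259.3] [0.6097 0.1084 0.054 ] jig [0.0672 0.0722]
plate_mark 0.78 [219.8 259.9] [0.6129 0.1009 0.04  ] jig [0.0691 0.0643]
plate_mark 0.74 [242.3 252.1] [0.6005 0.18   0.04  ] jig [0.0695 0.1444]
plate_mark 0.73 [182.2 394.8] [ 0.2868 -0.158   0.04  ] jig [-0.2941 -0.1393]
plate_mark 0.69 [321.4 389. ] [0.2278 0.2982 0.04  ] jig [-0.2796  0.3205]
spare_bush 0.4 [214.3 293.8] [0.5399 0.0351 0.018 ] jig [-0.0134  0.011 ]
```

View pics/side8.png

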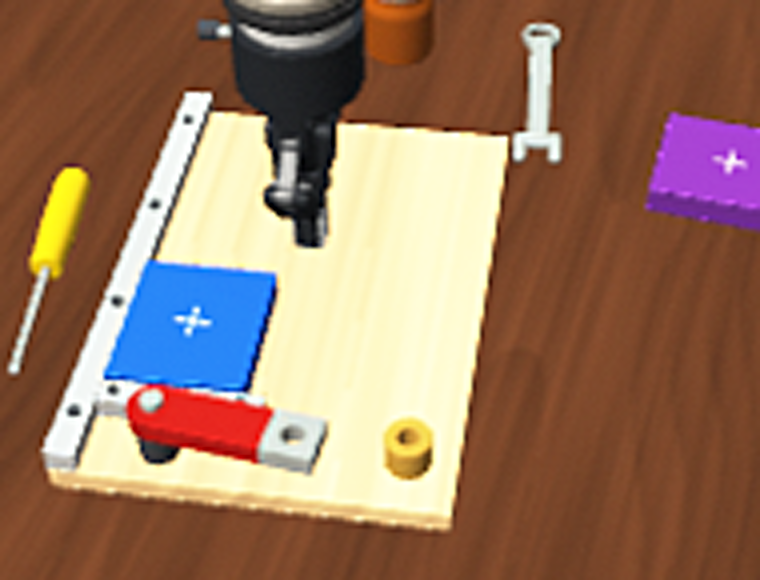

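View pics/scene8.png

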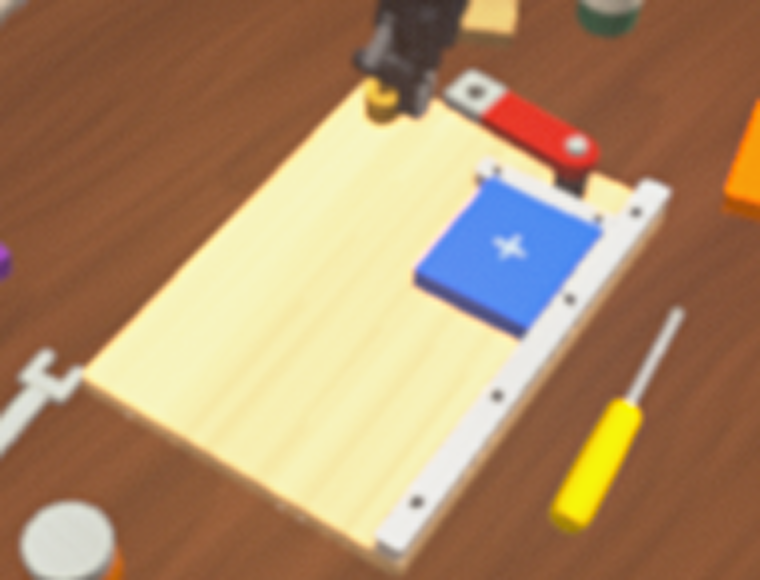

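```bash
python3 - <<'E'
import numpy as np
r=.082;pts=[(-.022,.214)];piv=np.array([.0625,.158])
for a in np.r_[3.02,np.arange(3.15,4.7,.13),4.712]:
    u=np.array([np.cos(a),np.sin(a)]);b=np.array([np.sin(a),-np.cos(a)])
    h=min(11*abs(b[0])+14.5*abs(b[1]),18)/1000
    pts.append(piv+r*u+(.017+h)*b)
pts=np.array(pts);c,s=np.cos(.16),np.sin(.16)
R=np.array([[c,-s],[s,c]])
w=pts@R.T+[.5549,.0264]
for p,q,d in zip(pts[1:],w[1:],np.diff(w,axis=0)): print((p*1000).round(),q.round(4),(d*100).round(2))
E
```

```text
[-15. 200.] [0.5082 0.2219] [ 0.91 -1.23]
[-20. 189.] [0.5053 0.2097] [-0.29 -1.22]
[-23. 179.] [0.5034 0.1997] [-0.19 -1.01]
[-26. 169.] [0.5028 0.1891] [-0.06 -1.05]
[-27. 158.] [0.5035 0.1783] [ 0.08 -1.08]
[-26. 147.] [0.5059 0.1673] [ 0.23 -1.1 ]
[-24. 136.] [0.5098 0.1564] [ 0.4  -1.09]
[-20. 125.] [0.5152 0.1461] [ 0.53 -1.03]
[-15. 114.] [0.5222 0.1364] [ 0.7  -0.97]
[ -8. 104.] [0.5308 0.1276] [ 0.86 -0.88]
[ 1. 95.] [0.5407 0.1201] [ 0.99 -0.76]
[11. 87.] [0.5518 0.114 ] [ 1.11 -0.61]
[22. 81.] [0.5639 0.1095] [ 1.21 -0.44]
[34. 76.] [0.5768 0.1069] [ 1.29 -0.26]
```

>>> move_arm --steps '[-1,-0.4,3,0,0,0,0,-1,-0.4,3,0,0,0,0,-1,-0.4,3,0,0,0,0,-1,-0.4,3,0,0,0,0,-1,-0.4,3,0,0,0,0,-1,0,0,-3,0,0,0,-1,0,0,-4.1,0,0,0,-1,0,0,0,0,0,0]'

```text
t: 15.35
eef_pos: [0.4954, 0.2314, 0.0724]
tool_rot: [0.002, 0.997, 0.081, -0.005]
contact_force: [-0.5, -0.4, 0.5]
gripper_width: 0.002
```

```bash
python3 look.py 9
```

```text
15.45 [0.4986 0.2323 0.0768] [ 0.001  0.997  0.08  -0.001] [ 0.47 -0.27  0.63]
tool in jig -0.022754277555624723 0.212201183510344
```

View pics/side9.png

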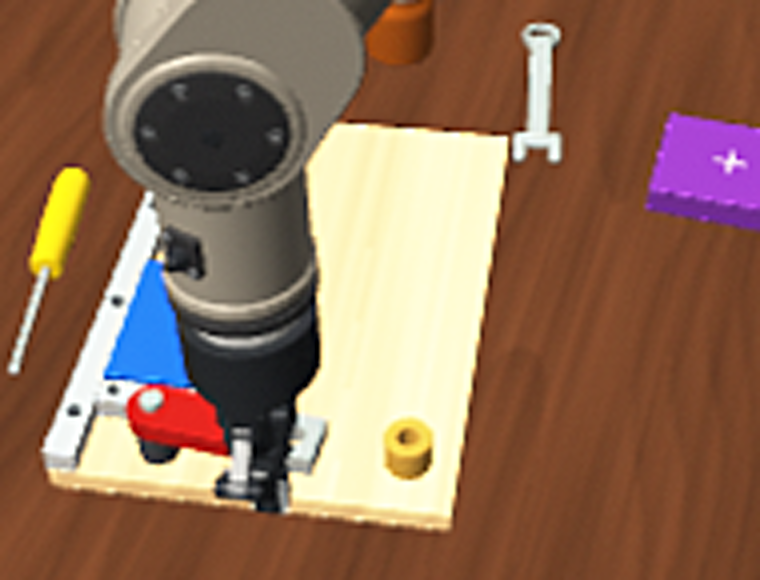

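View pics/scene9.png

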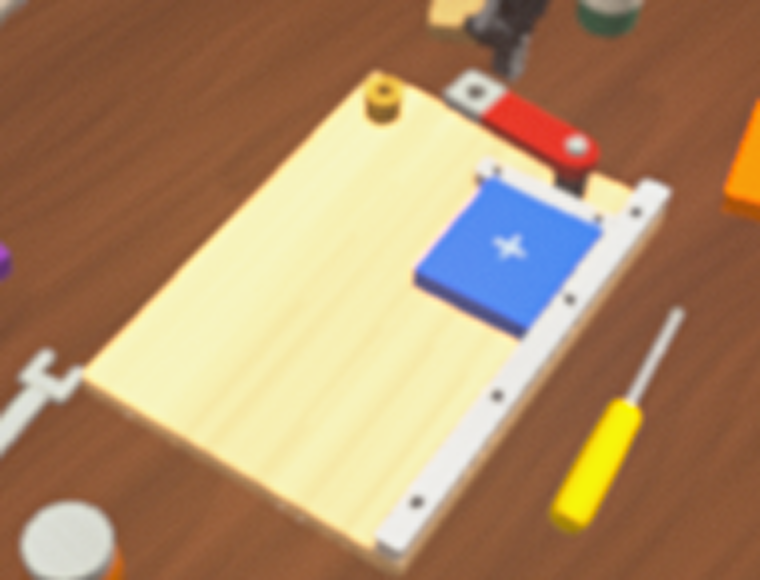

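>>> move_arm --steps '[-1,0.9,-1.05,0,0,0,0,-1,-0.29,-1.22,0,0,0,0,-1,-0.19,-1.01,0,0,0,0,-1,-0.06,-1.05,0,0,0,0,-1,0.08,-1.08,0,0,0,0,-1,0,0,0,0,0,0]'

```text
t: 16.05
eef_pos: [0.5035, 0.1765, 0.0775]
tool_rot: [0.0, 0.997, 0.079, -0.0]
contact_force: [-0.1, -0.1, 0.7]
gripper_width: -0.001
```

```bash
python3 look.py 10
```

```text
16.15 [0.5034 0.1784 0.0773] [ 0.     0.997  0.08  -0.   ] [ 0.29 -0.32  0.16]
tool in jig -0.026668697512909453 0.15829209101512454
```

View pics/scene10.png

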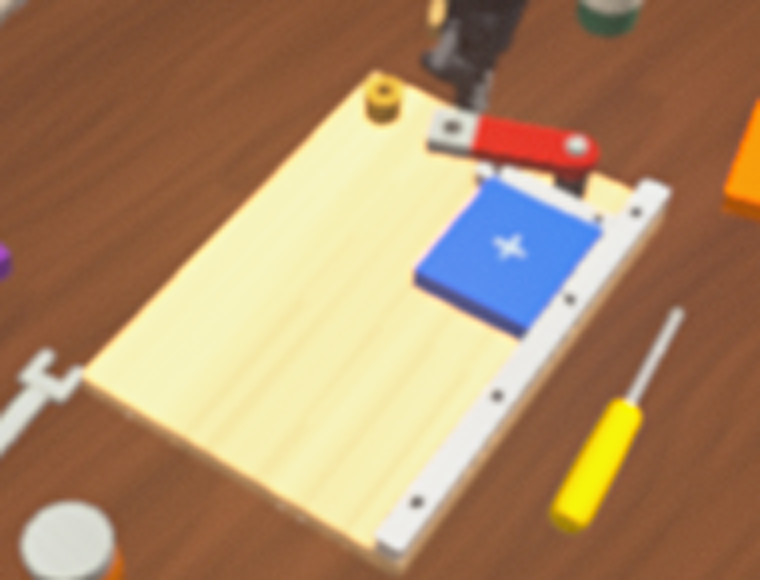

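The guide is swinging properly, so I'll carry on along the arc.

>>> move_arm --steps '[-1,0.23,-1.1,0,0,0,0,-1,0.4,-1.09,0,0,0,0,-1,0.53,-1.03,0,0,0,0,-1,0.7,-0.97,0,0,0,0,-1,0.86,-0.88,0,0,0,0,-1,0,0,0,0,0,0]'

```text
t: 16.75
eef_pos: [0.5323, 0.1259, 0.0774]
tool_rot: [0.001, 0.997, 0.079, 0.001]
contact_force: [-0.5, 0.1, 0.2]
gripper_width: 0.002
```

```bash
python3 look.py 11
```

```text
16.85 [0.531  0.1277 0.0772] [ 0.     0.997  0.08  -0.   ] [-0.2   0.06  0.66]
tool in jig -0.007450360983838229 0.10379355236517389
```

View pics/scene11.png

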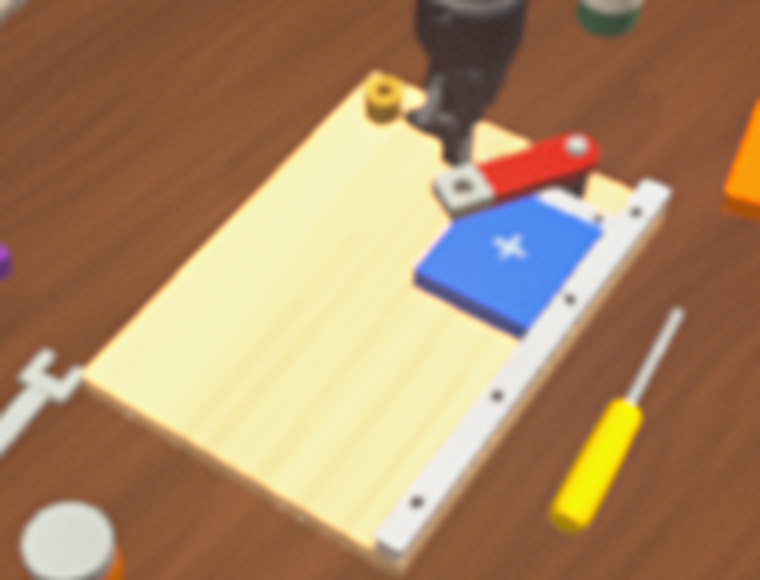

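>>> move_arm --steps '[-1,0.99,-0.76,0,0,0,0,-1,1.11,-0.61,0,0,0,0,-1,1.21,-0.44,0,0,0,0,-1,0.7,-0.15,0,0,0,0,-1,0,0,0,0,0,0]'

```text
t: 17.35
eef_pos: [0.5724, 0.1079, 0.0774]
tool_rot: [0.0, 0.997, 0.08, 0.001]
contact_force: [-0.4, -0.2, -0.8]
gripper_width: 0.001
```

>>> move_arm --steps '[-1,0.4,0,0,0,0,0,-1,0.2,0.03,0,0,0,0,-1,0,0,0,0,0,0]'

```text
t: 17.65
eef_pos: [0.5769, 0.1091, 0.0773]
tool_rot: [0.0, 0.997, 0.08, 0.0]
contact_force: [0.7, 0.6, 0.2]
gripper_width: 0.002
```

```bash
python3 look.py 12
```

```text
17.75 [0.5768 0.1092 0.0774] [-0.     0.997  0.08   0.   ] [0.05 0.28 0.13]
tool in jig 0.034842081148880835 0.07828029764320402
```

View pics/scene12.png

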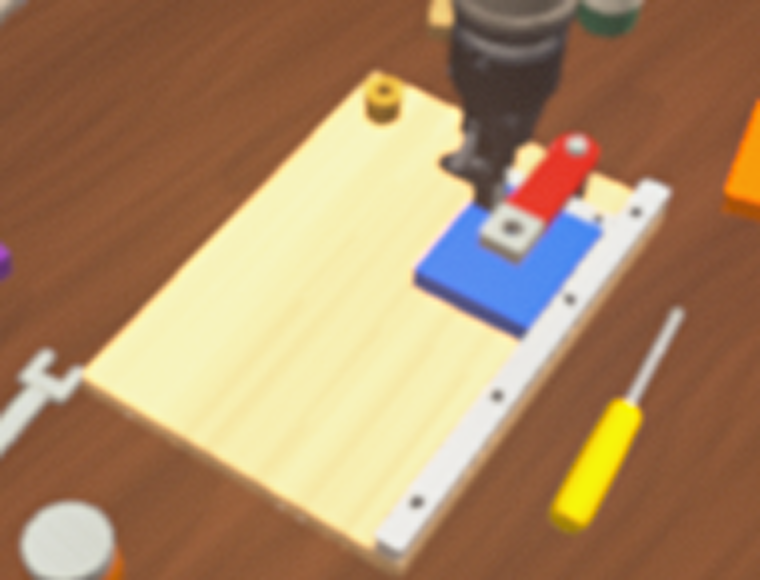

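View pics/side12.png

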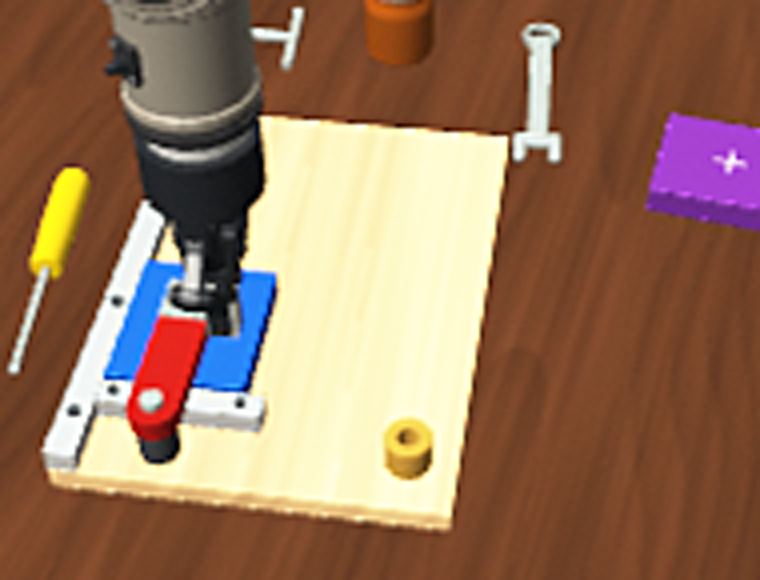

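>>> move_arm --steps '[-1,0.3,0.05,0,0,0,0,-1,0,0,0,0,0,0]'

```text
t: 17.95
eef_pos: [0.5776, 0.1093, 0.077]
tool_rot: [0.0, 0.997, 0.08, -0.003]
contact_force: [-6.8, -1.6, 5.2]
gripper_width: 0.002
```

>>> move_arm --steps '[-1,0.3,0.05,0,0,0,0,-1,0,0,0,0,0,0]'

```text
t: 18.15
eef_pos: [0.5779, 0.1093, 0.0766]
tool_rot: [0.0, 0.997, 0.08, -0.005]
contact_force: [-14.5, -2.4, 11.7]
gripper_width: 0.0
```

>>> move_arm --steps '[-1,0.3,0.05,0,0,0,0,-1,0,0,0,0,0,0]'

```text
t: 18.35
eef_pos: [0.5781, 0.1092, 0.0761]
tool_rot: [0.0, 0.997, 0.08, -0.008]
contact_force: [-21.1, -3.0, 17.2]
gripper_width: 0.004
```

The guide is at its stop; force rises while the tool stays put. Backing off, then checking.

>>> move_arm --steps '[-1,-0.9,-0.15,0,0,0,0,-1,-2,-0.32,0,0,0,0,-1,-2,-0.32,0,0,0,0,-1,0,0,4,0,0,0,-1,0,0,5,0,0,0,-1,-2,-4,4,0,0,0,-1,-2,-4,0,0,0,0,-1,-2,-4,0,0,0,0]'

```text
t: 19.15
eef_pos: [0.4807, -0.0115, 0.2023]
tool_rot: [-0.0, 0.997, 0.081, 0.002]
contact_force: [-0.6, -0.1, -1.6]
gripper_width: 0.004
```

>>> move_arm --steps '[-1,0,-4,0,0,0,0,-1,0,-4,0,0,0,0,-1,0,-4,0,0,0,0,-1,0,0,0,0,0,0]'

```text
t: 19.55
eef_pos: [0.4798, -0.1368, 0.2014]
tool_rot: [0.001, 0.997, 0.076, 0.001]
contact_force: [0.5, -0.6, 0.2]
gripper_width: -0.004
```

```bash
python3 look.py 13; python3 - <<'E'
from h import *
J=[.5549,.0264,.160];cs,s=np.cos(.16),np.sin(.16)
for n in ['scene','side']:
  c=cams.read_camera(n)
  for q,z in [('guide_bush',.046),('guide_pivot',.054)]:
    for r in models.place_of(n,q)[:2]:
        p=r['position'];w=onz(c,(p[1],p[0]),z);d=w[:2]-J[:2]
        print(n,q,round(r['score'],2),np.round(p,1),w.round(4),'jig',np.round([cs*d[0]+s*d[1],-s*d[0]+cs*d[1]],4))
E
```

```text
19.65 [ 0.4803 -0.1316  0.2009] [0.    0.997 0.079 0.   ] [-0.7   0.95  0.1 ]
tool in jig -0.09881167791759429 -0.14410013235742392
scene guide_bush 0.89 [212.5 368.6] [0.6056 0.0827 0.046 ] jig [0.059  0.0475]
scene guide_bush 0.45 [210.  391.6] [0.6469 0.135  0.046 ] jig [0.1082 0.0926]
scene guide_pivot 0.69 [186.8 389.5] [0.5905 0.1977 0.054 ] jig [0.0625 0.1634]
scene guide_pivot 0.47 [178.7 341.2] [0.4639 0.1246 0.054 ] jig [-0.0742  0.1114]
side guide_bush 0.69 [217.7 261.8] [0.6082 0.0972 0.046 ] jig [0.0639 0.0614]
side guide_pivot 0.59 [241.8 251.7] [0.5956 0.1891 0.054 ] jig [0.0661 0.1541]
```

View pics/scene13.png

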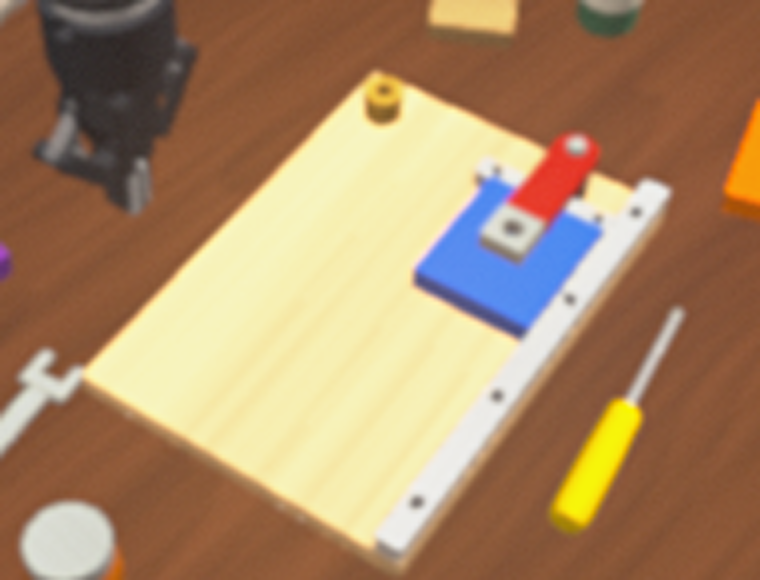

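View pics/side13.png

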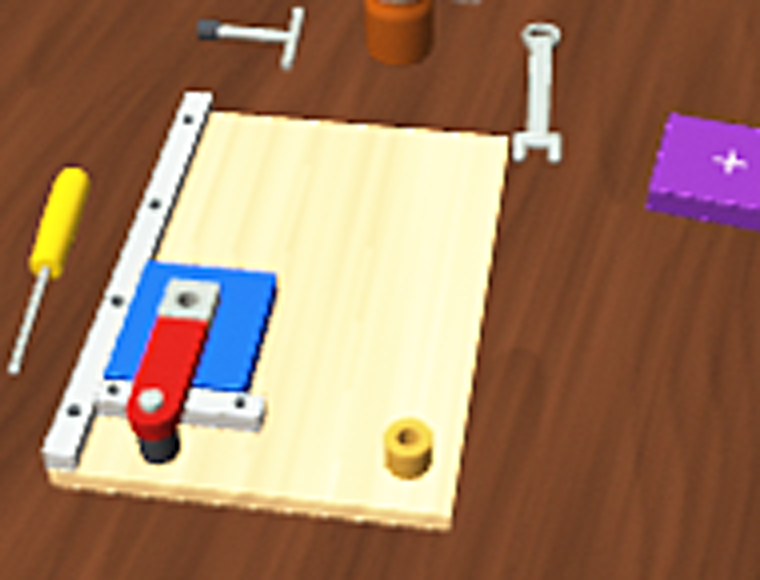

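The guide lies along the fence and the plate is flush in the corner. The bush hole (side crop 187,299) covers the cross once its height is allowed for. The other objects haven't moved.

```bash
python3 -c "
from h import *
print(order.hand_in())"
```

```text
the job is handed in; nothing more can be done
None
```

I loaded the jig as asked and handed it in at about 19.7 s of the 67 s allowed. The hand-in gives no verdict.

- **Plate:** I pushed the blue plate with both half-open fingers, first against the long fence, then along it to the end stop. A final light push re-seated it on the fence. Each push ended with the force rising to 9–17 N while the plate barely moved. The last pictures show it flush in the corner.
- **Guide:** I swung the red guide round with the closed fingers, tips above the plate's top, until it stopped. There the force rose to about 21 N sideways (about 27 N with the vertical part) with almost no movement, and the guide stayed there after I backed off. It lies parallel to the fence, and the steel bush covers the white cross.
- **Other things:** the spare bush and everything else I could see in the cropped views are where they were. The arm is clear of everything.

**Checks that disagreed:**
- The side camera put the bush at jig (64, 61) mm, against the expected (62.5, 65).
- The scene camera's network put it at (59, 48) mm. I judged that reading to be off, because the picture shows the guide lying straight along the fence.
- One hand-picked jig corner in my first fit was about 1 cm off. The places where the plate met the fence and stop agreed with the rest of the fit to a few mm.

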